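# Press the plate disc home with the locking clamp

## Robot

A 7-joint arm with a two-finger parallel gripper is mounted at the origin on the work surface. World frame = base frame: x ahead of the robot, y to its left, z up, the work surface at z = 0. Lengths are in m, angles in rad, forces in N, time in s.
With the tool pointing down it reaches from about 0.425 to 0.875 m from the base axis. Payload 8.4 kg.
Tool frame: the origin (TCP) lies at the very end of the fingers, on their centre line; the grasp point (between the pads) lies r.tcp_to_grasp behind it (r.tcp_to_grasp is the distance from the TCP to the grasp point, in m); z points along the fingers, x is the direction in which the jaws open and shut, and the axes are right-handed (so a half turn about z gives the same grasp; the last joint's range is limited). The gripper opens to 87 mm and grips with 3 to 60 N. Pads are 19 mm wide; open, the fingers measure 117 mm over their backs; the gripper's body (75 mm by 190 mm) begins 51 mm behind the grasp point.
Start: joints at [1.036, 0.333, 0.04, 1.465, -0.013, 1.343, -0.059], TCP at [0.274, -0.589, 0.223] pointing down, gripper open.
Joint ranges: [-2.58, 2.58], [-0.38, 2.09], [-1.3, 1.39], [0.25, 2.4], [-1.5, 4.64], [0.08, 2.09], [-2.65, 2.65]. Speed limits (rad/s): [2.22, 2.22, 2.79, 2.79, 3.14, 3.14, 3.14].

## Interface

Orientations are given as a rotation vector (axis times angle).
In Python, from rig import r, capture, finder gives the robot as it stands.
- The arm moves only by the tool carry_out, never from a script. Its argument "motion" is a list of rows, each an object with "fingers": the finger opening in m, from 0 to 0.087; "slide": the shift along the tool's x, y, z in m, a list of three; "yaw": the turn about the tool's z in rad. In form: [{"fingers": fingers, "slide": [tx, ty, tz], "yaw": yaw}, ...]. A call has 1 to 20 rows; each row is the pose to reach, as a shift and turn from the pose commanded when the call began, along the tool's axes at that moment; what a row does not reach only later rows make up. A row lasts 1/12 s, in which the tool goes at most 41.7 mm and 7.16 degrees, less where a joint would pass 70% of its speed; a pose out of reach is approached as far as the arm can. A call with a gripper value outside its range is refused whole. The fingers move at their own pace and stop on an object; "grip_force" is the grip in N (left out, the last holds). Time passes only in rows, so rows that repeat a pose let the fingers close. It gives the time, the measured TCP pose, the force and the opening at its end, in the units of the state.
- r.sense(): the state, without advancing time (a new reading comes with each control period).
- capture(name): name is "side" or "top"; returns a dict with "pixels" (420x560x3 uint8, red, green, blue), "depth" (420x560 float32, m along the optical axis (not along the pixel's ray), 0 where there is no reading), "mtx" (3x3 intrinsics, pixels), "R" (3x3) and "t" (3): a world point X has camera coordinates R X + t. Camera axes: x right, y down, z forward; pixel columns grow to the right and rows downward; lengths in m; the calibration is good to about 2 mm. A picture is of the moment at which its call begins.
- r.hand_in(): hands the job in, once; it reports no verdict.
Trained networks look in a picture, given as the dict that the camera call returned (one of the last four; its "shot" number tells which), for a name from the list of things; names that differ only in an ending like _2 or _b are one class to them, and where a whole thing is asked for, a point or a joint stands for the part that bears it (a point fixed in the world has none). Each returns a list of dicts, best first, with "score" (0 to 1); they miss things now and then, are a little off and sometimes report something else, mostly with a low value. They report only what shows in the picture. A call takes as long as a camera call.
- finder.boxes_of(label, picture): "point" ([column, row] in pixels, amid what is visible of it).
- finder.masks_of(label, picture): "mask" (420x560 bool, what is visible of it) and "point" ([column, row] in pixels, amid what is visible of it).
The state is a dict: "time_s": time; "joint_pos": joint angles; "qd": joint speeds; "joint_torque": joint torques, N m; "eef_pos": TCP position; "ee_rot": TCP orientation; "contact_force": force on the tool from outside, world axes, zero at the start; "torque": the same for the moment, N m; "width": opening from 0.0 (shut) to 1.0 (fully open).
Only numpy, scipy, OpenCV 4.12 (cv2) and the standard library are available. Lean on these libraries where they do the work, as an engineer would, in place of code of your own. Each camera call takes 0.05 s, during which the arm holds its last target.

## Task

The cream plate disc is stuck proud of its tight recess in the puzzle board. Push the brass clamp's handle down by feel, gently (30 N at the most), until it has gone over centre and stays locked by itself with the disc pressed flush, and take your hand off it; then press the red release lever down to spring the clamp off the disc, and let go. Never push the disc itself by hand or disturb the loose wooden pieces.

Things in the scene. Friction and masses are not known exactly. Their poses are not given: they have to be found in the camera images.
- board: Fixed pale plywood puzzle board, 200 x 280 x 22 mm (its x, y, z), screwed to the table. Origin: centre of its underside, on the table; z up. On it stands a brass locking clamp astride the disc: two uprights 26 mm long and 81 mm apart over all, 102 mm above the table; only the handle rises higher, up to 205 mm. The handle points to the board's -x.
- pivot (a point): The handle's pivot, in the board's frame at (-10, 0, 90) mm; axes as the board's. The handle swings in the board's x-z plane. How it is set on its shaft differs each time and cannot be measured beforehand: the clamp's centre comes anywhere from 0.10 rad above to 0.50 rad below level, with a firm stop 0.05 rad lower than the centre, so both must be felt.
- handle: Brass handle bar 14 to 16 mm wide, 10 to 12 mm thick, dark wooden grip, scarlet cross-roll (21 mm thick, 22 mm wide) at its end; reaches 140 mm from the pivot. Origin on the pivot, own -x along the bar to the grip. Starts sloping up by 0.17 to 0.85 rad. Pushed short of centre it springs back when let go; past it, it drops onto the stop and stays. Over 30 N strains it.
- handle_push (a point): Point on the upper face of the handle's grip, 76 mm from the pivot along the bar. Pushed straight down from above, 70 mm level from the pivot, the handle moves easily (2 N), then takes about 11 N as the disc goes in; the force falls to nothing at the centre and then climbs steeply on the stop: come on to it at about 5 mm/s and quit at about 15 N.
- pad: The clamp's round black rubber pad, 26 mm across, 9 mm high, on a vertical steel plunger over the disc's centre. Origin: centre of its lower face. The handle drives it down; at the start it hangs 0.5 to 4 mm above the disc. Locked, it presses the disc with 40 to 60 N.
- disc: Cream wooden plate disc, 60 mm across, in a tight recess of the board at (-10, 0) mm of its frame; it slides only up and down and stays where it is left. Origin: centre of its upper face. It starts 3 to 4.2 mm above the board's upper face and is home when flush with it; it takes 40 N to move, through the clamp's pad.
- release (a joint): Red release lever on the board's +y side of the clamp: a rocker about an axis along the board's x, at (-30, 40, 83) mm in the board's frame. In rad: 0 at rest (tab up), 0.40 tab fully down at a hard stop; a spring returns it. After 0.03 rad of play it takes about 10 N and throws the locked handle back over centre and up; pressed right down it leaves the pad over 2.5 mm clear.
- release_tab (a point): Where to press the red tab straight down: on its upper face, 48 mm from the rocker's axis (tab 24 mm along the board's x, 52 mm long, reaching 60 mm from the axis); at rest about 95 mm above the table, and it goes down about 19 mm. Keep the gripper's body out of the handle's way: it flies up over the board's x axis, 88 mm to the side.
- teapot: Loose flat mint green wooden teapot shape, about 75 x 110 mm, 16 mm thick, lying on the table beside the board; origin under the middle of its round belly. Leave alone.
- cup: Loose flat scarlet wooden cup shape, about 60 x 70 mm, 16 mm thick, on the table beside the board; origin under its middle. Leave alone.
- spoon: Loose flat lemon yellow beech spoon shape, 115 mm long, 14 mm thick, on the table beside the board; origin under its middle. Leave alone.

How it is judged:
By the outcome, as a careful person would: the job done as asked, in the order asked, and still so for the second after the job is handed in, with the robot touching nothing.
It also fails if it takes over 61 s, if anything falls off the work surface, if the arm or the gripper's body presses on something with over 40 N, if the wrist force passes 120 N, or if a joint passes its speed limit or range.

## Working session

There is one attempt and no reset: what is moved stays moved. The work goes in short steps, Python scripts to look and compute and a tool call to move; the robot and the scene stay as the last step left them, time stands still between calls to the robot, and variables do not carry over. Pictures are saved under pics/ and viewed, and the job is handed in when it is done.

Besides the shell and the picture viewer there is one more tool, called by a JSON object that holds its "api" and its "payload". carry_out: Moves the arm, as the interface text tells. Its arguments: {"type":"object","properties":{"motion":{"type":"array","items":{"type":"object","properties":{"fingers":{"type":"number"},"slide":{"type":"array","items":{"type":"number"}},"yaw":{"type":"number"}}}},"grip_force":{"type":"number"}},"required":["motion"]}

```bash
ls; mkdir -p pics; python3 - <<'E'
from rig import r,capture,finder
import cv2,numpy as np
s=r.sense(); print({k:np.round(v,3) for k,v in s.items()}, r.tcp_to_grasp)
for n in("side","top"):
    c=capture(n); cv2.imwrite(f"pics/{n}0.png",c["pixels"][:,:,::-1])
    np.savez(f"{n}0.npz",**{k:c[k] for k in("pixels","depth","mtx","R","t")})
    for l in("board","handle","release","disc","pad","handle_push","release_tab"):
        f=finder.boxes_of(l,c); print(n,l,[(np.round(x["point"],1),round(x["score"],2)) for x in f[:2]])
E
```

```text
pics
{'time_s': np.float64(0.0), 'joint_pos': array([ 1.036,  0.334,  0.04 ,  1.466, -0.013,  1.343, -0.059]), 'qd': array([ 0.001, -0.   , -0.001,  0.001,  0.001, -0.   , -0.001]), 'joint_torque': array([ 0.0000e+00, -6.5636e+01,  1.3350e+00, -4.0380e+01, -6.0000e-02,
        4.5000e-02,  0.0000e+00]), 'eef_pos': array([ 0.274, -0.589,  0.222]), 'ee_rot': array([-2.648e+00,  1.688e+00,  2.000e-03]), 'contact_force': array([ 0.232,  0.304, -0.411]), 'torque': array([-0.013, -0.059,  0.025]), 'width': np.float64(1.002)} 0.0187
side board [(array([264. , 262.4]), 0.64)]
side handle [(array([290.5, 249.4]), 0.66)]
side release [(array([254. , 260.6]), 0.67)]
side disc [(array([273.1, 265.4]), 0.67)]
side pad []
side handle_push [(array([294.6, 250.3]), 0.89)]
side release_tab [(array([251.9, 261.7]), 0.88)]
top board [(array([252.5, 223.4]), 0.84)]
top handle [(array([240.7, 252.3]), 0.69)]
top release [(array([224.5, 223.4]), 0.47)]
top disc [(array([225.5, 224. ]), 0.62), (array([263.5, 225.2]), 0.51)]
top pad []
top handle_push [(array([239.9, 252.2]), 0.53)]
top release_tab [(array([221.3, 223.3]), 0.77)]
```

View pics/side0.png

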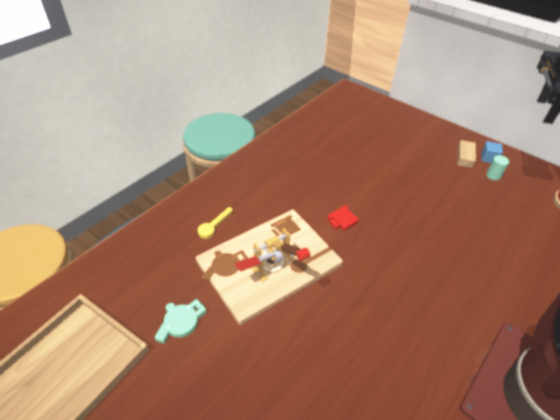

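View pics/top0.png

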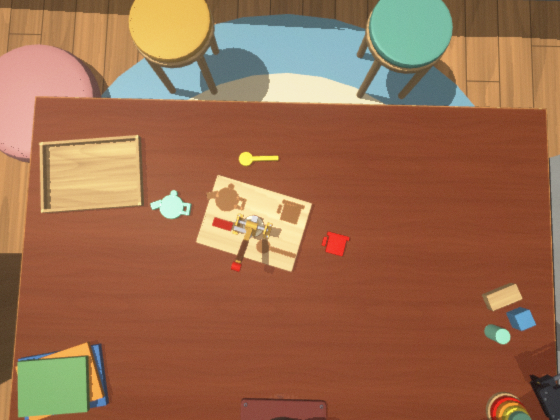

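```bash
python3 - <<'E'
import cv2,numpy as np
for n,(c0,c1,r0,r1) in {"side":(180,350,200,310),"top":(170,340,150,300)}.items():
    p=np.load(f"{n}0.npz")
    cv2.imwrite(f"pics/{n}0z.png",cv2.resize(p["pixels"][r0:r1,c0:c1,::-1],None,fx=4,fy=4,interpolation=cv2.INTER_CUBIC)[:600,:800])
    print(p["mtx"],p["R"],-p["R"].T@p["t"])
E
```

```text
[[424.01383103   0.         277.63074152]
 [  0.         424.01383103 211.11324511]
 [  0.           0.           1.        ]] [[-0.76364071 -0.64538551  0.01817742]
 [-0.47760585  0.54572582 -0.68853176]
 [ 0.43444853 -0.53447252 -0.72497834]] [0.20358186 0.54617269 0.80708587]
[[407.95906612   0.         276.42679123]
 [  0.         407.95906612 200.59481292]
 [  0.           0.           1.        ]] [[ 0.02539884 -0.99967634 -0.00145416]
 [-0.99510721 -0.02514376 -0.09554801]
 [ 0.09548052  0.00387386 -0.99542376]] [0.54687119 0.02674644 1.15991625]
```

```bash
cat > h.py <<'E'
import numpy as np,cv2
def cloud(p):
    d=p["depth"];v,u=np.mgrid[:d.shape[0],:d.shape[1]]
    K=p["mtx"];X=np.stack([(u-K[0,2])/K[0,0]*d,(v-K[1,2])/K[1,1]*d,d],-1)
    return (X-p["t"])@p["R"]
def onplane(p,uv,z):
    K=p["mtx"];uv=np.atleast_2d(uv);q=np.c_[(uv[:,0]-K[0,2])/K[0,0],(uv[:,1]-K[1,2])/K[1,1],np.ones(len(uv))]
    o=-p["R"].T@p["t"];d=q@p["R"]
    return o+d*((z-o[2])/d[:,2])[:,None]
E
python3 - <<'E'
import numpy as np,cv2
from h import *
for n in("side","top"):
    p=np.load(f"{n}0.npz");W=cloud(p)
    if n=="top": seed=(252,223)
    else: seed=(264,262)
    v,u=np.mgrid[:420,:560]
    m=(W[...,2]>0.011)&(W[...,2]<0.25)&(p["depth"]>0)
    nl,lab,st,ce=cv2.connectedComponentsWithStats(m.astype(np.uint8))
    l=np.bincount(lab[seed[1]-30:seed[1]+30,seed[0]-30:seed[0]+30].ravel(),minlength=nl)[1:].argmax()+1
    m=lab==l; P=W[m]
    top=P[(abs(P[:,2]-0.022)<0.006)]
    rc=cv2.minAreaRect(top[:,:2].astype(np.float32)*1000); print(n,m.sum(),"z med",np.median(top[:,2]),rc)
    hi=P[P[:,2]>0.07]; print(len(hi)); 
E
```

```text
side 8651 z med 0.019934184341101696 ((594.2525634765625, 100.85232543945312), (291.9841613769531, 201.86697387695312), 74.44294738769531)
1087
top 7278 z med 0.022182664414657518 ((595.807373046875, 98.97694396972656), (292.8334655761719, 200.1165008544922), 74.43860626220703)
764
```

View pics/side0z.png

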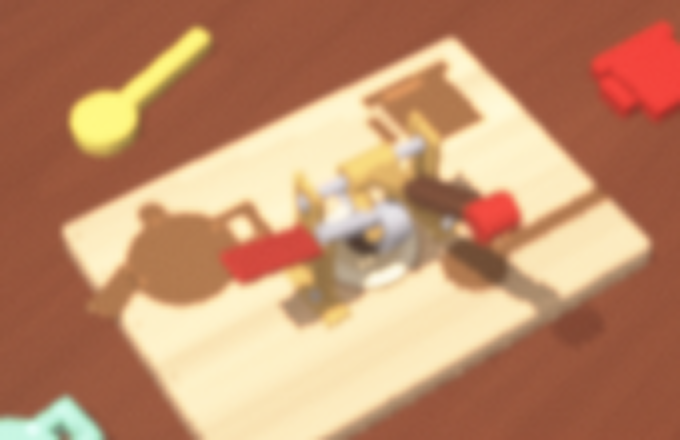

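View pics/top0z.png

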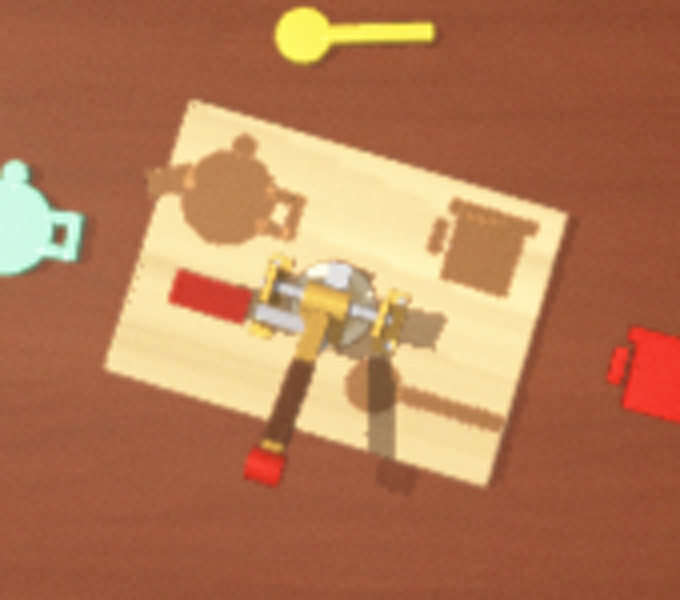

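```bash
python3 - <<'E'
import numpy as np,cv2
from h import *
for n,(o,q,f) in {"top":((170,150),[(191,100),(568,214),(489,487),(105,370)],4),"side":((180,200),[(63,230),(453,38),(651,245)],4)}.items():
    p=np.load(f"{n}0.npz")
    uv=(np.array(q)-1.5)/f+np.array(o)
    X=onplane(p,uv,0.022); print(n,np.round(X,4))
    if n=="top":
        c=X.mean(0);print(c, np.linalg.norm(np.diff(X[[0,1,2,3,0]],axis=0),axis=1))
        yb=(X[0]+X[3]-X[1]-X[2]);print("yaw",np.arctan2(-yb[0],yb[1]))
        xb=(X[0]+X[1]-X[2]-X[3]);print("yaw",np.arctan2(xb[1],xb[0]))
p=np.load("side0.npz")
# hi points in board frame
yaw=-0.2716;c,s=np.cos(yaw),np.sin(yaw);C=np.array([.595,.100,0])
Rb=np.array([[c,-s,0],[s,c,0],[0,0,1]])
# predicted corners projected
for n in("side","top"):
    p=np.load(f"{n}0.npz")
    im=p["pixels"][:,:,::-1].copy()
    B=np.array([[x,y,.022] for x,y in((.1,.14),(.1,-.14),(-.1,-.14),(-.1,.14))])
    Q=B@Rb.T+C; q=(Q@p["R"].T+p["t"])@p["mtx"].T;q=q[:,:2]/q[:,2:]
    W=cloud(p);b=(W-C)@Rb
    hsv=cv2.cvtColor(p["pixels"],cv2.COLOR_RGB2HSV)
    red=((hsv[...,0]<6)|(hsv[...,0]>174))&(hsv[...,1]>170)&(hsv[...,2]>140)&(b[...,2]>.05)&(abs(b[...,0])<.2)&(abs(b[...,1])<.2)
    nl,lab,st,ce=cv2.connectedComponentsWithStats(red.astype(np.uint8))
    for i in range(1,nl):
        if st[i,4]>15: print(n,"red",ce[i],st[i,4],"board med",np.round(np.median(b[lab==i],axis=0),4),np.round(np.percentile(b[lab==i],[5,95],axis=0),4).tolist())
    big=cv2.resize(im[150:310,170:350],None,fx=4,fy=4,interpolation=cv2.INTER_CUBIC)
    cv2.polylines(big,[np.round((q-[170,150])*4+1.5).astype(int)],True,(255,0,0),1)
    cv2.imwrite(f"pics/{n}_fit.png",big[:600])
    h=(b[...,2]>.07)&(b[...,2]<.3)&(abs(b[...,0])<.2)&(abs(b[...,1])<.012)&(b[...,0]<-.03)
    H=b[h]; 
    k=np.polyfit(H[:,0],H[:,2],1);print("handle slope",k, "y med",np.median(H[:,1]),len(H))
E
```

```text
top [[ 0.7254  0.1995  0.022 ]
 [ 0.6514 -0.0675  0.022 ]
 [ 0.4612 -0.0164  0.022 ]
 [ 0.5346  0.2518  0.022 ]]
[0.59313513 0.09184301 0.022     ] [0.27709997 0.19696914 0.2779913  0.19778422]
yaw -0.26872620321953916
yaw -0.26505897582716953
side [[ 0.7224  0.204   0.022 ]
 [ 0.6491 -0.0638  0.022 ]
 [ 0.4595 -0.0101  0.022 ]]
side red [302.3592233  253.81553398] 103 board med [-0.121  -0.0005  0.1701] [[-0.1271, -0.0121, 0.1615], [-0.1119, 0.0052, 0.1734]]
side red [246.84       263.12666667] 150 board med [-0.0302  0.0694  0.0912] [[-0.0384, 0.0474, 0.0859], [-0.0218, 0.0893, 0.0962]]
handle slope [-0.88542509  0.06361734] y med -0.00018975987690817374 366
top red [222.22147651 223.77181208] 149 board med [-0.0288  0.0654  0.0926] [[-0.0381, 0.0435, 0.0877], [-0.0197, 0.0871, 0.0985]]
top red [235.60810811 266.58108108] 74 board med [-0.1169 -0.0074  0.1726] [[-0.1255, -0.0172, 0.1675], [-0.1085, 0.0023, 0.1758]]
handle slope [-0.76899882  0.08347013] y med -0.0051598893952171185 220
```

```bash
cat >> h.py <<'E'
from scipy.spatial.transform import Rotation as Ro
C=np.array([.5925,.0945,0]);YAW=-.268
c,s=np.cos(YAW),np.sin(YAW);Rb=np.array([[c,-s,0],[s,c,0],[0,0,1]])
def plan(tgt,ang,st):
    R=Ro.from_rotvec(st["ee_rot"]).as_matrix()
    d=R.T@(np.array(tgt)-st["eef_pos"]); a=np.arctan2(R[1,0],R[0,0])
    y=-(ang-a); y=(y+np.pi)%(2*np.pi)-np.pi
    print("slide",np.round(d,4),"yaw",round(y,4),"cur ang",round(a,3)); 
def b2w(b): return Rb@np.array(b)+C
E
python3 - <<'E'
from rig import r
from h import *
st=r.sense()
print(b2w([-.08,0,.27]))
plan([.50,-.25,.27],YAW+np.pi/2,st)
plan(b2w([-.08,0,.27]),YAW+np.pi/2,st)
E
```

```text
[0.51535581 0.11568427 0.27      ]
slide [-0.2123 -0.3477 -0.0474] yaw -2.4378 cur ang -1.135
slide [-0.5373 -0.516  -0.0474] yaw -2.4378 cur ang -1.135
```

{"api": "carry_out", "payload": {"motion": [{"fingers":0,"slide":[0,0,-0.0474],"yaw":-0.1},{"fingers":0,"slide":[-0.106,-0.174,-0.0474],"yaw":-0.6},{"fingers":0,"slide":[-0.106,-0.174,-0.0474],"yaw":-0.6},{"fingers":0,"slide":[-0.106,-0.174,-0.0474],"yaw":-0.6},{"fingers":0,"slide":[-0.106,-0.174,-0.0474],"yaw":-0.6},{"fingers":0,"slide":[-0.2123,-0.3477,-0.0474],"yaw":-1.2},{"fingers":0,"slide":[-0.2123,-0.3477,-0.0474],"yaw":-1.2},{"fingers":0,"slide":[-0.2123,-0.3477,-0.0474],"yaw":-1.2},{"fingers":0,"slide":[-0.2123,-0.3477,-0.0474],"yaw":-1.2},{"fingers":0,"slide":[-0.2123,-0.3477,-0.0474],"yaw":-1.2},{"fingers":0,"slide":[-0.5373,-0.516,-0.0474],"yaw":-2.4378},{"fingers":0,"slide":[-0.5373,-0.516,-0.0474],"yaw":-2.4378},{"fingers":0,"slide":[-0.5373,-0.516,-0.0474],"yaw":-2.4378},{"fingers":0,"slide":[-0.5373,-0.516,-0.0474],"yaw":-2.4378},{"fingers":0,"slide":[-0.5373,-0.516,-0.0474],"yaw":-2.4378},{"fingers":0,"slide":[-0.5373,-0.516,-0.0474],"yaw":-2.4378},{"fingers":0,"slide":[-0.5373,-0.516,-0.0474],"yaw":-2.4378},{"fingers":0,"slide":[-0.5373,-0.516,-0.0474],"yaw":-2.4378},{"fingers":0,"slide":[-0.5373,-0.516,-0.0474],"yaw":-2.4378},{"fingers":0,"slide":[-0.5373,-0.516,-0.0474],"yaw":-2.4378}]}}

```text
time_s: 2.47
eef_pos: [0.5146, 0.1218, 0.2706]
ee_rot: [-2.486, -1.919, -0.003]
contact_force: [0.0, -0.2, 1.0]
width: 0.003
```

```bash
python3 - <<'E'
from rig import r
from h import *
st=r.sense();print(st)
plan(b2w([-.08,0,.27]),YAW+np.pi/2,st)
E
```

```text
{'time_s': 2.4667, 'joint_pos': array([ 0.34879509,  0.11657206, -0.71455372,  1.65636684,  0.0760235 ,
        1.39572618,  0.93915681]), 'qd': array([-0.21679343,  0.18761115, -0.216215  , -0.14552867,  0.15544906,
        0.03564553,  0.87808655]), 'joint_torque': array([ 3.00493710e+00, -4.10368323e+01, -3.90312290e-01, -3.98262620e+01,
        2.52401009e-01,  3.08625796e-02, -2.54401445e+00]), 'eef_pos': array([0.51457836, 0.12177529, 0.27059897]), 'ee_rot': array([-2.48627138, -1.91903039, -0.00330167]), 'contact_force': array([ 0.04112493, -0.23575102,  0.96068471]), 'torque': array([ 0.07935561, -0.12143674,  0.03563   ]), 'width': 0.002644817310469583}
slide [-0.0057  0.0023  0.0006] yaw 0.0119 cur ang 1.315
```

{"api": "carry_out", "payload": {"motion": [{"fingers":0,"slide":[0,0,0],"yaw":0},{"fingers":0,"slide":[0,0,0],"yaw":0},{"fingers":0,"slide":[0,0,0],"yaw":0}]}}

```text
time_s: 2.72
eef_pos: [0.5155, 0.1147, 0.2699]
ee_rot: [2.5, 1.902, -0.001]
contact_force: [-0.0, -0.7, -0.5]
width: 0.005
```

```bash
python3 - <<'E'
from rig import r,capture,finder
from h import *
st=r.sense()
plan(b2w([-.08,0,.27]),YAW+np.pi/2,st)
for n in("side","top"):
    p=capture(n); cv2.imwrite(f"pics/{n}1.png",cv2.resize(p["pixels"][130:310,150:370,::-1],None,fx=3.5,fy=3.5,interpolation=cv2.INTER_CUBIC)[:600])
    q=(st["eef_pos"]@p["R"].T+p["t"])@p["mtx"].T;q=q[:2]/q[2];print(n,(q-[150,130])*3.5)
E
```

```text
slide [ 0.0009 -0.0003 -0.0001] yaw -0.0023 cur ang 1.3
side [506.65011022 255.40379267]
top [301.10988692 431.50723565]
```

View pics/side1.png

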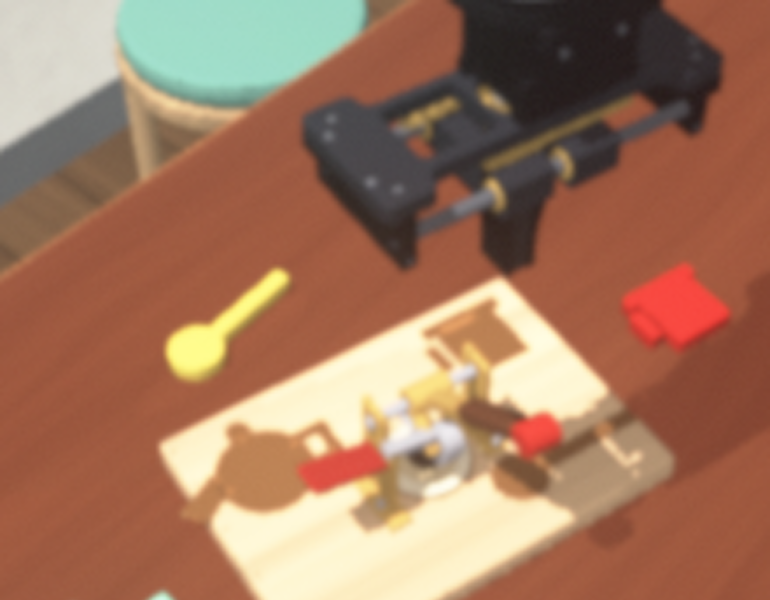

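View pics/top1.png

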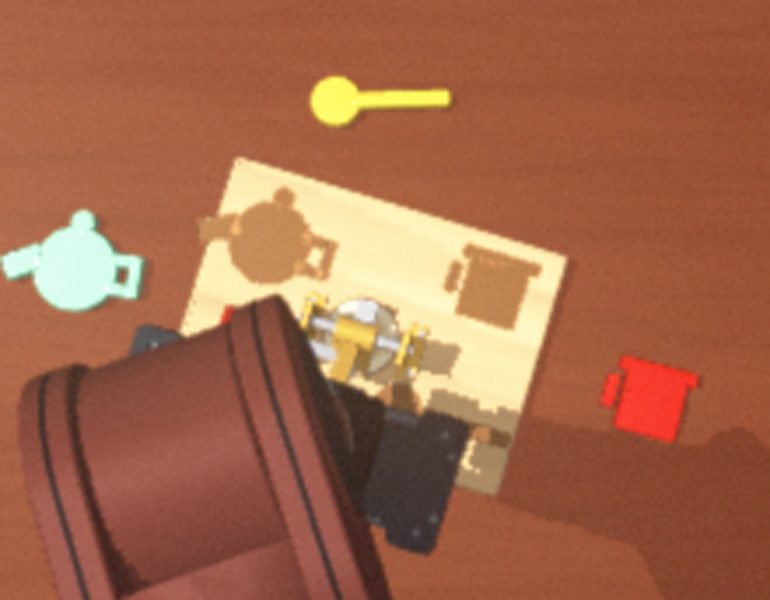

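{"api": "carry_out", "payload": {"motion": [{"fingers":0,"slide":[0.0005,0,0.02],"yaw":0},{"fingers":0,"slide":[0.0005,0,0.045],"yaw":0},{"fingers":0,"slide":[0.0005,0,0.065],"yaw":0},{"fingers":0,"slide":[0.0005,0,0.08],"yaw":0},{"fingers":0,"slide":[0.0005,0,0.087],"yaw":0},{"fingers":0,"slide":[0.0005,0,0.09],"yaw":0},{"fingers":0,"slide":[0.0005,0,0.09],"yaw":0}]}}

```text
time_s: 3.4
eef_pos: [0.5155, 0.1155, 0.1799]
ee_rot: [-2.499, -1.903, 0.001]
contact_force: [0.4, -0.2, 0.0]
width: 0.007
```

{"api": "carry_out", "payload": {"motion": [{"fingers":0,"slide":[0,0,0.001],"yaw":0},{"fingers":0,"slide":[0,0,0.002],"yaw":0},{"fingers":0,"slide":[0,0,0.003],"yaw":0},{"fingers":0,"slide":[0,0,0.004],"yaw":0},{"fingers":0,"slide":[0,0,0.005],"yaw":0},{"fingers":0,"slide":[0,0,0.006],"yaw":0},{"fingers":0,"slide":[0,0,0.007],"yaw":0},{"fingers":0,"slide":[0,0,0.008],"yaw":0}]}}

```text
time_s: 4.07
eef_pos: [0.5155, 0.1162, 0.1719]
ee_rot: [-2.498, -1.905, -0.0]
contact_force: [0.1, -0.1, 0.5]
width: 0.005
```

{"api": "carry_out", "payload": {"motion": [{"fingers":0,"slide":[0,0,0.001],"yaw":0},{"fingers":0,"slide":[0,0,0.002],"yaw":0},{"fingers":0,"slide":[0,0,0.003],"yaw":0},{"fingers":0,"slide":[0,0,0.004],"yaw":0},{"fingers":0,"slide":[0,0,0.005],"yaw":0},{"fingers":0,"slide":[0,0,0.006],"yaw":0},{"fingers":0,"slide":[0,0,0.007],"yaw":0},{"fingers":0,"slide":[0,0,0.008],"yaw":0}]}}

```text
time_s: 4.73
eef_pos: [0.5155, 0.1161, 0.1639]
ee_rot: [-2.498, -1.905, 0.0]
contact_force: [-0.4, 0.8, 0.2]
width: 0.007
```

{"api": "carry_out", "payload": {"motion": [{"fingers":0,"slide":[0,0,0.001],"yaw":0},{"fingers":0,"slide":[0,0,0.002],"yaw":0},{"fingers":0,"slide":[0,0,0.003],"yaw":0},{"fingers":0,"slide":[0,0,0.004],"yaw":0},{"fingers":0,"slide":[0,0,0.005],"yaw":0},{"fingers":0,"slide":[0,0,0.006],"yaw":0}]}}

```text
time_s: 5.23
eef_pos: [0.5155, 0.1161, 0.1578]
ee_rot: [-2.498, -1.905, 0.0]
contact_force: [0.6, 0.3, 0.4]
width: 0.008
```

{"api": "carry_out", "payload": {"motion": [{"fingers":0,"slide":[0,0,0.001],"yaw":0},{"fingers":0,"slide":[0,0,0.002],"yaw":0},{"fingers":0,"slide":[0,0,0.003],"yaw":0},{"fingers":0,"slide":[0,0,0.004],"yaw":0}]}}

```text
time_s: 5.57
eef_pos: [0.5155, 0.1161, 0.1539]
ee_rot: [-2.498, -1.905, -0.0]
contact_force: [-0.3, 0.1, 0.2]
width: 0.003
```

{"api": "carry_out", "payload": {"motion": [{"fingers":0,"slide":[0,0,0.001],"yaw":0},{"fingers":0,"slide":[0,0,0.002],"yaw":0},{"fingers":0,"slide":[0,0,0.003],"yaw":0},{"fingers":0,"slide":[0,0,0.004],"yaw":0}]}}

```text
time_s: 5.9
eef_pos: [0.5156, 0.1162, 0.15]
ee_rot: [2.498, 1.905, 0.0]
contact_force: [0.2, 0.2, 0.7]
width: 0.004
```

{"api": "carry_out", "payload": {"motion": [{"fingers":0,"slide":[0,0,0.001],"yaw":0},{"fingers":0,"slide":[0,0,0.002],"yaw":0},{"fingers":0,"slide":[0,0,0.003],"yaw":0},{"fingers":0,"slide":[0,0,0.004],"yaw":0}]}}

```text
time_s: 6.23
eef_pos: [0.5155, 0.1162, 0.1459]
ee_rot: [-2.498, -1.905, -0.0]
contact_force: [-0.5, 0.2, 2.0]
width: 0.005
```

```bash
python3 - <<'E'
from rig import r,capture,finder
from h import *
print(r.sense()["contact_force"])
p=capture("side"); cv2.imwrite(f"pics/side2.png",cv2.resize(p["pixels"][190:310,210:350,::-1],None,fx=5,fy=5,interpolation=cv2.INTER_CUBIC)[:600])
E
```

```text
[-0.47640379  0.17852333  2.02117082]
```

View pics/side2.png

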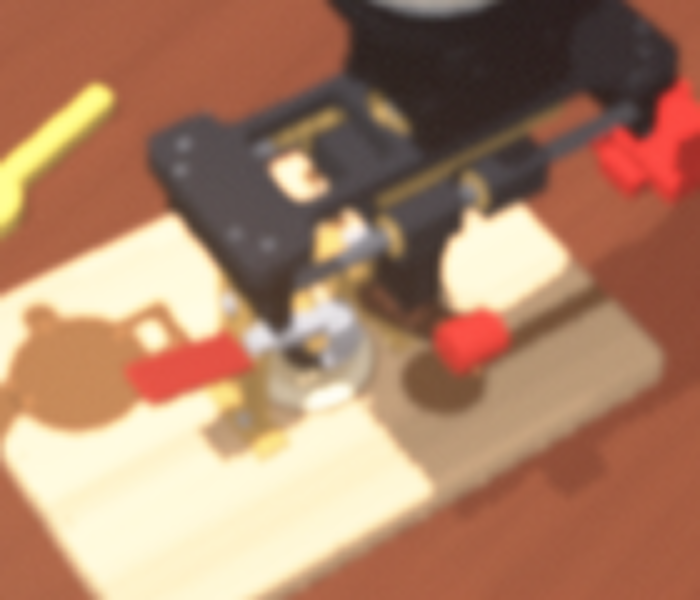

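{"api": "carry_out", "payload": {"motion": [{"fingers":0,"slide":[0,0,0.0008],"yaw":0},{"fingers":0,"slide":[0,0,0.0016],"yaw":0},{"fingers":0,"slide":[0,0,0.0024],"yaw":0},{"fingers":0,"slide":[0,0,0.0032],"yaw":0},{"fingers":0,"slide":[0,0,0.004],"yaw":0},{"fingers":0,"slide":[0,0,0.0048],"yaw":0}]}}

```text
time_s: 6.78
eef_pos: [0.5154, 0.1162, 0.1411]
ee_rot: [-2.498, -1.905, 0.0]
contact_force: [0.4, 0.9, 0.3]
width: 0.005
```

{"api": "carry_out", "payload": {"motion": [{"fingers":0,"slide":[0,0,0.0008],"yaw":0},{"fingers":0,"slide":[0,0,0.0016],"yaw":0},{"fingers":0,"slide":[0,0,0.0024],"yaw":0},{"fingers":0,"slide":[0,0,0.0032],"yaw":0},{"fingers":0,"slide":[0,0,0.004],"yaw":0},{"fingers":0,"slide":[0,0,0.0048],"yaw":0}]}}

```text
time_s: 7.28
eef_pos: [0.5155, 0.1162, 0.1363]
ee_rot: [-2.498, -1.905, -0.0]
contact_force: [-0.0, 0.2, 1.4]
width: 0.002
```

{"api": "carry_out", "payload": {"motion": [{"fingers":0,"slide":[0,0,0.0008],"yaw":0},{"fingers":0,"slide":[0,0,0.0016],"yaw":0},{"fingers":0,"slide":[0,0,0.0024],"yaw":0},{"fingers":0,"slide":[0,0,0.0032],"yaw":0},{"fingers":0,"slide":[0,0,0.004],"yaw":0},{"fingers":0,"slide":[0,0,0.0048],"yaw":0}]}}

```text
time_s: 7.78
eef_pos: [0.5156, 0.1162, 0.1317]
ee_rot: [2.498, 1.905, 0.0]
contact_force: [-0.6, 0.4, 4.0]
width: 0.002
```

{"api": "carry_out", "payload": {"motion": [{"fingers":0,"slide":[0,0,0.0008],"yaw":0},{"fingers":0,"slide":[0,0,0.0016],"yaw":0},{"fingers":0,"slide":[0,0,0.0024],"yaw":0},{"fingers":0,"slide":[0,0,0.0032],"yaw":0}]}}

```text
time_s: 8.12
eef_pos: [0.5156, 0.1163, 0.1286]
ee_rot: [2.498, 1.905, 0.0]
contact_force: [-1.1, 0.9, 6.2]
width: 0.005
```

{"api": "carry_out", "payload": {"motion": [{"fingers":0,"slide":[0,0,0.0006],"yaw":0},{"fingers":0,"slide":[0,0,0.0012],"yaw":0},{"fingers":0,"slide":[0,0,0.0018],"yaw":0},{"fingers":0,"slide":[0,0,0.0024],"yaw":0}]}}

```text
time_s: 8.45
eef_pos: [0.5156, 0.1164, 0.1263]
ee_rot: [-2.498, -1.905, -0.001]
contact_force: [-2.0, 1.6, 7.6]
width: 0.005
```

{"api": "carry_out", "payload": {"motion": [{"fingers":0,"slide":[0,0,0.0006],"yaw":0},{"fingers":0,"slide":[0,0,0.0012],"yaw":0},{"fingers":0,"slide":[0,0,0.0018],"yaw":0},{"fingers":0,"slide":[0,0,0.0024],"yaw":0}]}}

```text
time_s: 8.78
eef_pos: [0.5155, 0.1165, 0.1241]
ee_rot: [2.498, 1.905, 0.001]
contact_force: [-3.6, 1.3, 9.8]
width: 0.0
```

{"api": "carry_out", "payload": {"motion": [{"fingers":0,"slide":[0,0,0.0006],"yaw":0},{"fingers":0,"slide":[0,0,0.0012],"yaw":0},{"fingers":0,"slide":[0,0,0.0018],"yaw":0},{"fingers":0,"slide":[0,0,0.0024],"yaw":0}]}}

```text
time_s: 9.12
eef_pos: [0.5155, 0.1166, 0.1218]
ee_rot: [-2.498, -1.905, -0.001]
contact_force: [-3.9, 0.3, 9.8]
width: 0.005
```

{"api": "carry_out", "payload": {"motion": [{"fingers":0,"slide":[0,0,0.0006],"yaw":0},{"fingers":0,"slide":[0,0,0.0012],"yaw":0},{"fingers":0,"slide":[0,0,0.0018],"yaw":0},{"fingers":0,"slide":[0,0,0.0024],"yaw":0}]}}

```text
time_s: 9.45
eef_pos: [0.5154, 0.1166, 0.1193]
ee_rot: [-2.498, -1.905, -0.0]
contact_force: [-4.3, 0.8, 9.9]
width: 0.002
```

{"api": "carry_out", "payload": {"motion": [{"fingers":0,"slide":[0,0,0.0006],"yaw":0},{"fingers":0,"slide":[0,0,0.0012],"yaw":0},{"fingers":0,"slide":[0,0,0.0018],"yaw":0},{"fingers":0,"slide":[0,0,0.0024],"yaw":0}]}}

```text
time_s: 9.78
eef_pos: [0.5153, 0.1167, 0.1168]
ee_rot: [-2.498, -1.905, -0.0]
contact_force: [-3.7, 1.1, 7.6]
width: 0.002
```

{"api": "carry_out", "payload": {"motion": [{"fingers":0,"slide":[0,0,0.0004],"yaw":0},{"fingers":0,"slide":[0,0,0.0008],"yaw":0},{"fingers":0,"slide":[0,0,0.0012],"yaw":0},{"fingers":0,"slide":[0,0,0.0016],"yaw":0},{"fingers":0,"slide":[0,0,0.002],"yaw":0}]}}

```text
time_s: 10.2
eef_pos: [0.5152, 0.1167, 0.1147]
ee_rot: [-2.498, -1.905, 0.0]
contact_force: [-3.5, 0.6, 7.7]
width: 0.001
```

{"api": "carry_out", "payload": {"motion": [{"fingers":0,"slide":[0,0,0.0004],"yaw":0},{"fingers":0,"slide":[0,0,0.0008],"yaw":0},{"fingers":0,"slide":[0,0,0.0012],"yaw":0},{"fingers":0,"slide":[0,0,0.0016],"yaw":0},{"fingers":0,"slide":[0,0,0.002],"yaw":0}]}}

```text
time_s: 10.62
eef_pos: [0.5151, 0.1167, 0.1126]
ee_rot: [-2.497, -1.905, 0.0]
contact_force: [-3.6, 1.9, 7.7]
width: 0.005
```

{"api": "carry_out", "payload": {"motion": [{"fingers":0,"slide":[0,0,0.0004],"yaw":0},{"fingers":0,"slide":[0,0,0.0008],"yaw":0},{"fingers":0,"slide":[0,0,0.0012],"yaw":0},{"fingers":0,"slide":[0,0,0.0016],"yaw":0},{"fingers":0,"slide":[0,0,0.002],"yaw":0}]}}

```text
time_s: 11.03
eef_pos: [0.5151, 0.1166, 0.1105]
ee_rot: [-2.497, -1.905, 0.001]
contact_force: [-3.3, 1.4, 7.9]
width: 0.006
```

{"api": "carry_out", "payload": {"motion": [{"fingers":0,"slide":[0,0,0.0004],"yaw":0},{"fingers":0,"slide":[0,0,0.0008],"yaw":0},{"fingers":0,"slide":[0,0,0.0012],"yaw":0},{"fingers":0,"slide":[0,0,0.0016],"yaw":0},{"fingers":0,"slide":[0,0,0.002],"yaw":0}]}}

```text
time_s: 11.45
eef_pos: [0.5149, 0.1166, 0.1084]
ee_rot: [-2.497, -1.905, 0.001]
contact_force: [-3.9, 2.1, 6.8]
width: 0.005
```

{"api": "carry_out", "payload": {"motion": [{"fingers":0,"slide":[0,0,0.0004],"yaw":0},{"fingers":0,"slide":[0,0,0.0008],"yaw":0},{"fingers":0,"slide":[0,0,0.0012],"yaw":0},{"fingers":0,"slide":[0,0,0.0016],"yaw":0},{"fingers":0,"slide":[0,0,0.002],"yaw":0}]}}

```text
time_s: 11.87
eef_pos: [0.5149, 0.1166, 0.1064]
ee_rot: [-2.497, -1.905, 0.001]
contact_force: [-3.3, 0.9, 6.4]
width: 0.007
```

{"api": "carry_out", "payload": {"motion": [{"fingers":0,"slide":[0,0,0.0004],"yaw":0},{"fingers":0,"slide":[0,0,0.0008],"yaw":0},{"fingers":0,"slide":[0,0,0.0012],"yaw":0},{"fingers":0,"slide":[0,0,0.0016],"yaw":0},{"fingers":0,"slide":[0,0,0.002],"yaw":0}]}}

```text
time_s: 12.28
eef_pos: [0.5149, 0.1166, 0.1043]
ee_rot: [-2.497, -1.905, 0.001]
contact_force: [-3.6, 0.8, 5.1]
width: 0.003
```

{"api": "carry_out", "payload": {"motion": [{"fingers":0,"slide":[0,0,0.0004],"yaw":0},{"fingers":0,"slide":[0,0,0.0008],"yaw":0},{"fingers":0,"slide":[0,0,0.0012],"yaw":0},{"fingers":0,"slide":[0,0,0.0016],"yaw":0}]}}

```text
time_s: 12.62
eef_pos: [0.5149, 0.1166, 0.1027]
ee_rot: [-2.497, -1.905, 0.001]
contact_force: [-4.9, 1.8, 5.1]
width: 0.008
```

{"api": "carry_out", "payload": {"motion": [{"fingers":0,"slide":[0,0,0.0004],"yaw":0},{"fingers":0,"slide":[0,0,0.0008],"yaw":0},{"fingers":0,"slide":[0,0,0.0012],"yaw":0},{"fingers":0,"slide":[0,0,0.0016],"yaw":0}]}}

```text
time_s: 12.95
eef_pos: [0.5151, 0.1164, 0.101]
ee_rot: [-2.498, -1.905, 0.001]
contact_force: [-3.3, 1.4, 5.1]
width: 0.001
```

{"api": "carry_out", "payload": {"motion": [{"fingers":0,"slide":[0,0,0.0004],"yaw":0},{"fingers":0,"slide":[0,0,0.0008],"yaw":0},{"fingers":0,"slide":[0,0,0.0012],"yaw":0},{"fingers":0,"slide":[0,0,0.0016],"yaw":0}]}}

```text
time_s: 13.28
eef_pos: [0.5154, 0.1162, 0.0995]
ee_rot: [-2.498, -1.905, 0.0]
contact_force: [-2.1, 2.0, 3.9]
width: 0.003
```

{"api": "carry_out", "payload": {"motion": [{"fingers":0,"slide":[0,0,0.0004],"yaw":0},{"fingers":0,"slide":[0,0,0.0008],"yaw":0},{"fingers":0,"slide":[0,0,0.0012],"yaw":0},{"fingers":0,"slide":[0,0,0.0016],"yaw":0}]}}

```text
time_s: 13.62
eef_pos: [0.5155, 0.1161, 0.0979]
ee_rot: [-2.498, -1.905, -0.0]
contact_force: [-2.8, 1.3, 4.1]
width: 0.005
```

{"api": "carry_out", "payload": {"motion": [{"fingers":0,"slide":[0,0,0.0004],"yaw":0},{"fingers":0,"slide":[0,0,0.0008],"yaw":0},{"fingers":0,"slide":[0,0,0.0012],"yaw":0},{"fingers":0,"slide":[0,0,0.0016],"yaw":0}]}}

```text
time_s: 13.95
eef_pos: [0.5155, 0.1162, 0.0964]
ee_rot: [-2.498, -1.905, -0.0]
contact_force: [-3.2, 1.2, 3.8]
width: 0.005
```

{"api": "carry_out", "payload": {"motion": [{"fingers":0,"slide":[0,0,0.0004],"yaw":0},{"fingers":0,"slide":[0,0,0.0008],"yaw":0},{"fingers":0,"slide":[0,0,0.0012],"yaw":0}]}}

```text
time_s: 14.2
eef_pos: [0.5154, 0.1162, 0.0951]
ee_rot: [-2.498, -1.905, 0.0]
contact_force: [-1.7, 1.7, 4.0]
width: 0.007
```

{"api": "carry_out", "payload": {"motion": [{"fingers":0,"slide":[0,0,0.0004],"yaw":0},{"fingers":0,"slide":[0,0,0.0008],"yaw":0},{"fingers":0,"slide":[0,0,0.0012],"yaw":0},{"fingers":0,"slide":[0,0,0.0016],"yaw":0}]}}

```text
time_s: 14.53
eef_pos: [0.5155, 0.1161, 0.0935]
ee_rot: [-2.498, -1.905, 0.0]
contact_force: [-2.2, 1.2, 3.2]
width: 0.007
```

{"api": "carry_out", "payload": {"motion": [{"fingers":0,"slide":[0,0,0.0004],"yaw":0},{"fingers":0,"slide":[0,0,0.0008],"yaw":0},{"fingers":0,"slide":[0,0,0.0012],"yaw":0},{"fingers":0,"slide":[0,0,0.0016],"yaw":0}]}}

```text
time_s: 14.87
eef_pos: [0.5155, 0.1161, 0.0919]
ee_rot: [2.498, 1.905, 0.0]
contact_force: [-2.7, 0.9, 2.3]
width: 0.005
```

{"api": "carry_out", "payload": {"motion": [{"fingers":0,"slide":[0,0,0.0004],"yaw":0},{"fingers":0,"slide":[0,0,0.0008],"yaw":0},{"fingers":0,"slide":[0,0,0.0012],"yaw":0},{"fingers":0,"slide":[0,0,0.0016],"yaw":0}]}}

```text
time_s: 15.2
eef_pos: [0.5155, 0.1161, 0.0903]
ee_rot: [2.498, 1.905, 0.0]
contact_force: [-2.0, 0.5, 1.5]
width: -0.002
```

{"api": "carry_out", "payload": {"motion": [{"fingers":0,"slide":[0,0,0.0004],"yaw":0},{"fingers":0,"slide":[0,0,0.0008],"yaw":0},{"fingers":0,"slide":[0,0,0.0012],"yaw":0}]}}

```text
time_s: 15.45
eef_pos: [0.5156, 0.1161, 0.0891]
ee_rot: [2.498, 1.905, 0.0]
contact_force: [-1.2, 0.5, 1.1]
width: 0.008
```

{"api": "carry_out", "payload": {"motion": [{"fingers":0,"slide":[0,0,0.0004],"yaw":0},{"fingers":0,"slide":[0,0,0.0008],"yaw":0},{"fingers":0,"slide":[0,0,0.0012],"yaw":0}]}}

```text
time_s: 15.7
eef_pos: [0.5156, 0.1161, 0.0879]
ee_rot: [2.498, 1.905, 0.0]
contact_force: [-0.1, 1.2, 1.7]
width: 0.005
```

{"api": "carry_out", "payload": {"motion": [{"fingers":0,"slide":[0,0,0.0004],"yaw":0},{"fingers":0,"slide":[0,0,0.0008],"yaw":0}]}}

```text
time_s: 15.87
eef_pos: [0.5156, 0.1161, 0.0871]
ee_rot: [2.498, 1.905, 0.0]
contact_force: [0.6, -0.5, 0.3]
width: 0.001
```

Force has faded to nothing; creep on to feel the stop.

{"api": "carry_out", "payload": {"motion": [{"fingers":0,"slide":[0,0,0.0004],"yaw":0},{"fingers":0,"slide":[0,0,0.0008],"yaw":0}]}}

```text
time_s: 16.03
eef_pos: [0.5156, 0.1161, 0.0863]
ee_rot: [2.498, 1.904, 0.0]
contact_force: [0.8, -1.2, 0.6]
width: 0.005
```

{"api": "carry_out", "payload": {"motion": [{"fingers":0,"slide":[0,0,0.0004],"yaw":0},{"fingers":0,"slide":[0,0,0.0008],"yaw":0}]}}

```text
time_s: 16.2
eef_pos: [0.5155, 0.1161, 0.0855]
ee_rot: [-2.498, -1.905, 0.0]
contact_force: [1.0, -1.4, 0.2]
width: 0.004
```

{"api": "carry_out", "payload": {"motion": [{"fingers":0,"slide":[0,0,0.0004],"yaw":0}]}}

```text
time_s: 16.28
eef_pos: [0.5154, 0.1161, 0.0851]
ee_rot: [-2.498, -1.905, 0.0]
contact_force: [-0.4, 0.7, 0.3]
width: 0.001
```

{"api": "carry_out", "payload": {"motion": [{"fingers":0,"slide":[0,0,0.0004],"yaw":0}]}}

```text
time_s: 16.37
eef_pos: [0.5155, 0.1161, 0.0848]
ee_rot: [2.498, 1.905, -0.0]
contact_force: [-0.1, -0.3, 2.2]
width: 0.004
```

{"api": "carry_out", "payload": {"motion": [{"fingers":0,"slide":[0,0,0.0004],"yaw":0}]}}

```text
time_s: 16.45
eef_pos: [0.5156, 0.1162, 0.0846]
ee_rot: [2.498, 1.905, 0.0]
contact_force: [-1.6, -1.2, 5.5]
width: 0.003
```

{"api": "carry_out", "payload": {"motion": [{"fingers":0,"slide":[0,0,0.0003],"yaw":0}]}}

```text
time_s: 16.53
eef_pos: [0.5156, 0.1162, 0.0845]
ee_rot: [2.498, 1.905, 0.0]
contact_force: [-1.9, -1.5, 7.8]
width: 0.005
```

{"api": "carry_out", "payload": {"motion": [{"fingers":0,"slide":[0,0,0.0004],"yaw":0}]}}

```text
time_s: 16.62
eef_pos: [0.5157, 0.1163, 0.0844]
ee_rot: [2.498, 1.904, 0.001]
contact_force: [-3.2, -0.8, 11.6]
width: 0.007
```

{"api": "carry_out", "payload": {"motion": [{"fingers":0,"slide":[0,0,0.0003],"yaw":0}]}}

```text
time_s: 16.7
eef_pos: [0.5157, 0.1164, 0.0843]
ee_rot: [2.498, 1.905, 0.001]
contact_force: [-4.8, -1.2, 13.7]
width: 0.003
```

{"api": "carry_out", "payload": {"motion": [{"fingers":0,"slide":[0,0,-0.002],"yaw":0},{"fingers":0,"slide":[0,0,-0.008],"yaw":0},{"fingers":0,"slide":[0,0,-0.025],"yaw":0},{"fingers":0,"slide":[0,0,-0.055],"yaw":0},{"fingers":0,"slide":[0,0,-0.09],"yaw":0},{"fingers":0,"slide":[0,0,-0.125],"yaw":0},{"fingers":0,"slide":[0,0,-0.15],"yaw":0},{"fingers":0,"slide":[0,0,-0.165],"yaw":0},{"fingers":0,"slide":[0,0,-0.17],"yaw":0},{"fingers":0,"slide":[0,0,-0.17],"yaw":0}]}}

```text
time_s: 17.53
eef_pos: [0.516, 0.1163, 0.2545]
ee_rot: [2.498, 1.904, 0.003]
contact_force: [-0.6, 0.3, 0.2]
width: 0.006
```

```bash
python3 - <<'E'
from rig import r,capture,finder
from h import *
st=r.sense()
for l in [[-.03,.088,.25],[-.03,.088,.115]]: print(b2w(l)); plan(b2w(l),YAW,st)
p=capture("side"); cv2.imwrite(f"pics/side3.png",cv2.resize(p["pixels"][190:310,210:350,::-1],None,fx=5,fy=5,interpolation=cv2.INTER_CUBIC)[:600])
np.savez("side3.npz",**{k:p[k] for k in("pixels","depth","mtx","R","t")})
for l in("handle","release","disc","pad"):
  print(l,[(np.round(x["point"],1),round(x["score"],2)) for x in finder.boxes_of(l,p)[:2]])
E
```

```text
[0.58687362 0.18730271 0.25      ]
slide [0.0872 0.0496 0.0046] yaw 1.5707 cur ang 1.303
[0.58687362 0.18730271 0.115     ]
slide [0.0871 0.0493 0.1396] yaw 1.5707 cur ang 1.303
handle [(array([292.8, 273.6]), 0.94), (array([178.9, 319.6]), 0.29)]
release [(array([182.3, 316.5]), 0.43)]
disc []
pad []
```

View pics/side3.png

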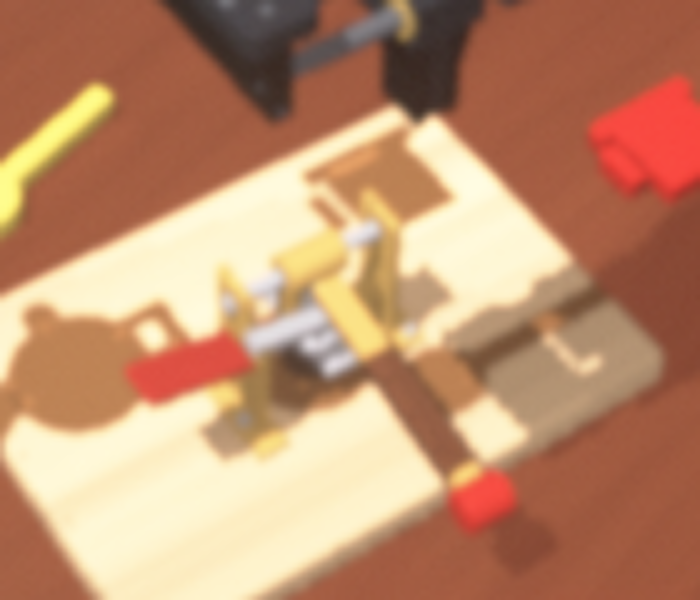

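{"api": "carry_out", "payload": {"motion": [{"fingers":0,"slide":[0.02,0.01,0],"yaw":0.12},{"fingers":0,"slide":[0.0436,0.0248,0],"yaw":0.7},{"fingers":0,"slide":[0.0436,0.0248,0],"yaw":0.7},{"fingers":0,"slide":[0.0436,0.0248,0],"yaw":0.7},{"fingers":0,"slide":[0.0436,0.0248,0],"yaw":0.7},{"fingers":0,"slide":[0.0871,0.0495,0],"yaw":1.571},{"fingers":0,"slide":[0.0871,0.0495,0],"yaw":1.571},{"fingers":0,"slide":[0.0871,0.0495,0],"yaw":1.571},{"fingers":0,"slide":[0.0871,0.0495,0],"yaw":1.571},{"fingers":0,"slide":[0.0871,0.0495,0],"yaw":1.571},{"fingers":0,"slide":[0.0871,0.0495,0],"yaw":1.571},{"fingers":0,"slide":[0.0871,0.0495,0],"yaw":1.571},{"fingers":0,"slide":[0.0871,0.0495,0],"yaw":1.571},{"fingers":0,"slide":[0.0871,0.0495,0],"yaw":1.571},{"fingers":0,"slide":[0.0871,0.0495,0],"yaw":1.571},{"fingers":0,"slide":[0.0871,0.0495,0],"yaw":1.571},{"fingers":0,"slide":[0.0871,0.0495,0],"yaw":1.571}]}}

```text
time_s: 19.2
eef_pos: [0.5862, 0.187, 0.253]
ee_rot: [3.114, -0.417, -0.001]
contact_force: [0.3, 0.1, 0.0]
width: 0.004
```

```bash
python3 - <<'E'
from rig import r,capture,finder
from h import *
st=r.sense()
for l in [[-.03,.088,.115]]: plan(b2w(l),YAW,st)
for n in("side","top"):
    p=capture(n); cv2.imwrite(f"pics/{n}4.png",cv2.resize(p["pixels"][150:310,170:350,::-1],None,fx=4,fy=4,interpolation=cv2.INTER_CUBIC)[:600])
    if n=="side":
        b=(cloud(p)-C)@Rb
        for l in("handle","release"):
            f=finder.masks_of(l,p)
            for x in f[:2]:
                B=b[x["mask"]];print(l,x["score"],np.round(x["point"]),np.round(np.percentile(B,[5,50,95],axis=0),4).tolist())
E
```

```text
slide [ 0.0007 -0.0005  0.138 ] yaw 0.0019 cur ang -0.266
handle 0.82 [292. 276.] [[-0.1449, -0.008, 0.0597], [-0.0951, 0.0025, 0.0758], [-0.0288, 0.0109, 0.0886]]
release 0.69 [251. 263.] [[-0.04, 0.0131, 0.0768], [-0.0303, 0.0657, 0.0889], [-0.0196, 0.0957, 0.0953]]
```

View pics/side4.png

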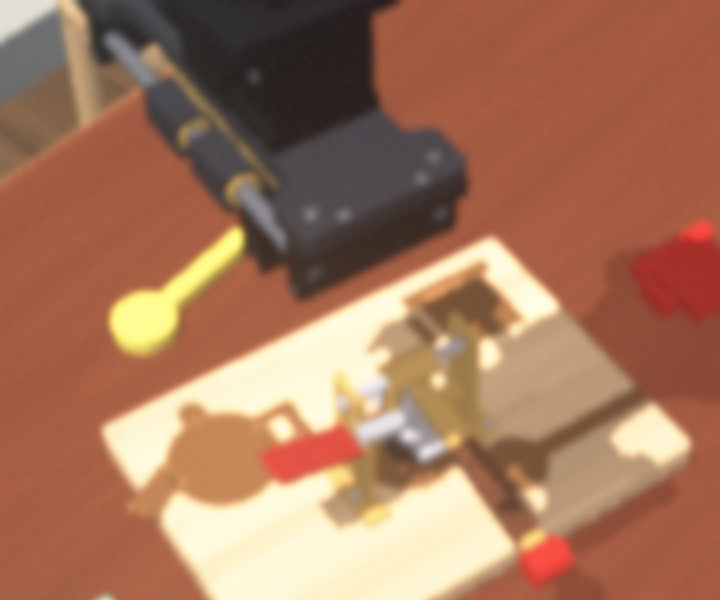

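View pics/top4.png

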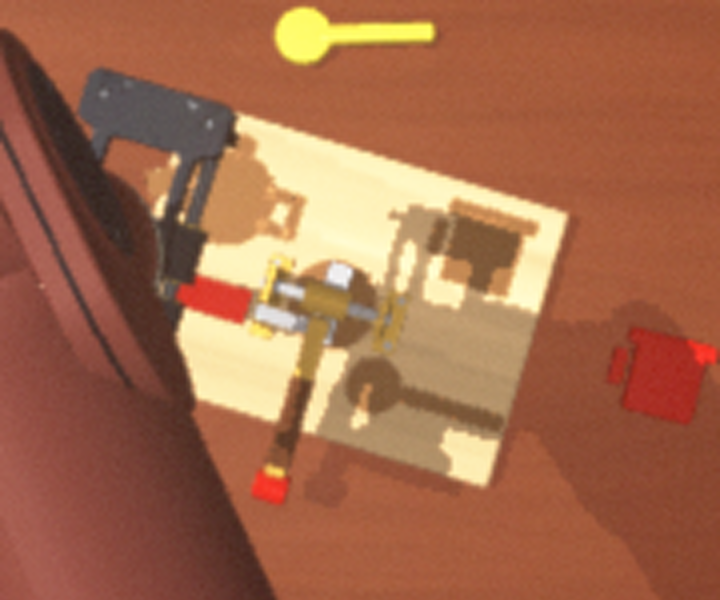

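{"api": "carry_out", "payload": {"motion": [{"fingers":0,"slide":[0.0005,0,0.02],"yaw":0},{"fingers":0,"slide":[0.0005,0,0.05],"yaw":0},{"fingers":0,"slide":[0.0005,0,0.085],"yaw":0},{"fingers":0,"slide":[0.0005,0,0.115],"yaw":0},{"fingers":0,"slide":[0.0005,0,0.135],"yaw":0},{"fingers":0,"slide":[0.0005,0,0.145],"yaw":0},{"fingers":0,"slide":[0.0005,0,0.15],"yaw":0},{"fingers":0,"slide":[0.0005,0,0.15],"yaw":0}]}}

```text
time_s: 20.07
eef_pos: [0.5867, 0.1869, 0.1031]
ee_rot: [3.113, -0.42, -0.001]
contact_force: [-0.2, 0.2, 0.2]
width: 0.004
```

{"api": "carry_out", "payload": {"motion": [{"fingers":0,"slide":[0,0,0.0008],"yaw":0},{"fingers":0,"slide":[0,0,0.0016],"yaw":0},{"fingers":0,"slide":[0,0,0.0024],"yaw":0},{"fingers":0,"slide":[0,0,0.0032],"yaw":0},{"fingers":0,"slide":[0,0,0.004],"yaw":0},{"fingers":0,"slide":[0,0,0.0048],"yaw":0}]}}

```text
time_s: 20.57
eef_pos: [0.5869, 0.1869, 0.0988]
ee_rot: [-3.113, 0.42, -0.001]
contact_force: [-0.2, -0.6, 0.3]
width: 0.008
```

{"api": "carry_out", "payload": {"motion": [{"fingers":0,"slide":[0,0,0.0008],"yaw":0},{"fingers":0,"slide":[0,0,0.0016],"yaw":0},{"fingers":0,"slide":[0,0,0.0024],"yaw":0},{"fingers":0,"slide":[0,0,0.0032],"yaw":0}]}}

```text
time_s: 20.9
eef_pos: [0.5869, 0.1872, 0.0955]
ee_rot: [-3.113, 0.42, -0.001]
contact_force: [0.7, 0.7, 1.3]
width: 0.003
```

{"api": "carry_out", "payload": {"motion": [{"fingers":0,"slide":[0,0,0.0008],"yaw":0},{"fingers":0,"slide":[0,0,0.0016],"yaw":0},{"fingers":0,"slide":[0,0,0.0024],"yaw":0},{"fingers":0,"slide":[0,0,0.0032],"yaw":0}]}}

```text
time_s: 21.23
eef_pos: [0.5872, 0.1875, 0.0931]
ee_rot: [-3.113, 0.42, -0.002]
contact_force: [-2.2, 0.8, 9.7]
width: 0.0
```

{"api": "carry_out", "payload": {"motion": [{"fingers":0,"slide":[0,0,0.0008],"yaw":0},{"fingers":0,"slide":[0,0,0.0016],"yaw":0},{"fingers":0,"slide":[0,0,0.0024],"yaw":0},{"fingers":0,"slide":[0,0,0.0032],"yaw":0}]}}

```text
time_s: 21.57
eef_pos: [0.5872, 0.1879, 0.0898]
ee_rot: [-3.112, 0.419, -0.002]
contact_force: [0.7, 3.6, 4.2]
width: 0.001
```

{"api": "carry_out", "payload": {"motion": [{"fingers":0,"slide":[0,0,0.0008],"yaw":0},{"fingers":0,"slide":[0,0,0.0016],"yaw":0},{"fingers":0,"slide":[0,0,0.0024],"yaw":0},{"fingers":0,"slide":[0,0,0.0032],"yaw":0}]}}

```text
time_s: 21.9
eef_pos: [0.5867, 0.1869, 0.0856]
ee_rot: [-3.113, 0.42, 0.0]
contact_force: [0.1, 1.5, 2.8]
width: 0.007
```

{"api": "carry_out", "payload": {"motion": [{"fingers":0,"slide":[0,0,0.0008],"yaw":0},{"fingers":0,"slide":[0,0,0.0016],"yaw":0},{"fingers":0,"slide":[0,0,0.0024],"yaw":0},{"fingers":0,"slide":[0,0,0.0032],"yaw":0},{"fingers":0,"slide":[0,0,0.004],"yaw":0},{"fingers":0,"slide":[0,0,0.0048],"yaw":0}]}}

```text
time_s: 22.4
eef_pos: [0.5869, 0.1869, 0.0814]
ee_rot: [3.113, -0.42, 0.001]
contact_force: [-1.0, 1.1, 6.9]
width: 0.004
```

{"api": "carry_out", "payload": {"motion": [{"fingers":0,"slide":[0,0,0.0005],"yaw":0},{"fingers":0,"slide":[0,0,0.001],"yaw":0},{"fingers":0,"slide":[0,0,0.0015],"yaw":0}]}}

```text
time_s: 22.65
eef_pos: [0.5869, 0.1868, 0.0798]
ee_rot: [3.113, -0.42, 0.0]
contact_force: [-0.7, 0.6, 7.3]
width: 0.006
```

{"api": "carry_out", "payload": {"motion": [{"fingers":0,"slide":[0,0,0.0005],"yaw":0},{"fingers":0,"slide":[0,0,0.001],"yaw":0}]}}

```text
time_s: 22.82
eef_pos: [0.5868, 0.1867, 0.0788]
ee_rot: [3.113, -0.42, 0.0]
contact_force: [-0.0, 0.4, 6.8]
width: 0.004
```

{"api": "carry_out", "payload": {"motion": [{"fingers":0,"slide":[0,0,0.0005],"yaw":0},{"fingers":0,"slide":[0,0,0.001],"yaw":0}]}}

```text
time_s: 22.98
eef_pos: [0.5869, 0.1867, 0.0782]
ee_rot: [3.113, -0.42, 0.001]
contact_force: [-3.2, -0.8, 13.6]
width: 0.006
```

{"api": "carry_out", "payload": {"motion": [{"fingers":0,"slide":[0,0,0.0004],"yaw":0}]}}

```text
time_s: 23.07
eef_pos: [0.587, 0.1867, 0.0781]
ee_rot: [3.113, -0.42, 0.001]
contact_force: [-3.3, -1.6, 15.1]
width: 0.005
```

{"api": "carry_out", "payload": {"motion": [{"fingers":0,"slide":[0,0,0.0003],"yaw":0},{"fingers":0,"slide":[0,0,0.0003],"yaw":0},{"fingers":0,"slide":[0,0,0.0003],"yaw":0}]}}

```text
time_s: 23.32
eef_pos: [0.587, 0.1867, 0.0781]
ee_rot: [3.113, -0.42, 0.001]
contact_force: [-4.8, -0.3, 14.2]
width: 0.004
```

Hard stop reached. Lift straight off, then move back sideways (away from the handle) and look.

{"api": "carry_out", "payload": {"motion": [{"fingers":0,"slide":[0,0,-0.002],"yaw":0},{"fingers":0,"slide":[0,0,-0.006],"yaw":0},{"fingers":0,"slide":[0,0,-0.012],"yaw":0},{"fingers":0,"slide":[0,0,-0.02],"yaw":0},{"fingers":0,"slide":[0,0,-0.04],"yaw":0},{"fingers":0,"slide":[0,0,-0.075],"yaw":0},{"fingers":0,"slide":[0,0,-0.11],"yaw":0},{"fingers":0,"slide":[0,0,-0.145],"yaw":0},{"fingers":0,"slide":[0,-0.02,-0.175],"yaw":0},{"fingers":0,"slide":[0,-0.055,-0.19],"yaw":0},{"fingers":0,"slide":[0,-0.09,-0.2],"yaw":0},{"fingers":0,"slide":[0,-0.12,-0.2],"yaw":0},{"fingers":0,"slide":[0,-0.14,-0.2],"yaw":0},{"fingers":0,"slide":[0,-0.15,-0.2],"yaw":0},{"fingers":0,"slide":[0,-0.15,-0.2],"yaw":0},{"fingers":0,"slide":[0,-0.15,-0.2],"yaw":0}]}}

```text
time_s: 24.65
eef_pos: [0.6264, 0.3306, 0.2762]
ee_rot: [3.112, -0.42, -0.001]
contact_force: [0.1, 0.2, -0.1]
width: 0.008
```

```bash
python3 - <<'E'
from rig import r,capture,finder
from h import *
st=r.sense();print(st["time_s"],st["eef_pos"],st["contact_force"])
for n in("side","top"):
    p=capture(n); cv2.imwrite(f"pics/{n}5.png",cv2.resize(p["pixels"][150:310,170:350,::-1],None,fx=4,fy=4,interpolation=cv2.INTER_CUBIC)[:600])
    b=(cloud(p)-C)@Rb
    rr=np.hypot(b[...,0]+.010,b[...,1])
    m=(rr<.027)&(abs(b[...,2]-.022)<.01)
    m2=(rr>.04)&(rr<.07)&(abs(b[...,2]-.022)<.01)
    print(n,"disc z",np.percentile(b[m][:,2],[20,50,80]) if m.any() else None,"board z",np.median(b[m2][:,2]))
    for l in("handle","release","disc","pad"):
        for x in finder.masks_of(l,p)[:2]:
            B=b[x["mask"]];print(n,l,round(x["score"],2),np.round(x["point"]),np.round(np.percentile(B,[5,50,95],axis=0),3).tolist())
E
```

```text
24.65 [0.62636637 0.330584   0.27622495] [ 0.14634234  0.20856749 -0.10558989]
side disc z [0.01912093 0.02046494 0.02202908] board z 0.020066936568525616
side handle 0.86 [295. 256.] [[-0.132, -0.007, 0.104], [-0.096, 0.004, 0.14], [-0.031, 0.011, 0.161]]
side release 0.55 [254. 262.] [[-0.04, 0.014, 0.076], [-0.03, 0.063, 0.088], [-0.018, 0.095, 0.095]]
side disc 0.42 [254. 263.] [[-0.04, 0.01, 0.035], [-0.03, 0.065, 0.088], [-0.005, 0.097, 0.095]]
top disc z [0.02089677 0.0225751  0.02370378] board z 0.022479430974627585
top handle 0.62 [242. 250.] [[-0.127, -0.009, 0.103], [-0.081, -0.001, 0.137], [-0.024, 0.006, 0.163]]
top release 0.64 [224. 224.] [[-0.038, 0.019, 0.082], [-0.027, 0.067, 0.091], [-0.017, 0.094, 0.098]]
```

View pics/side5.png

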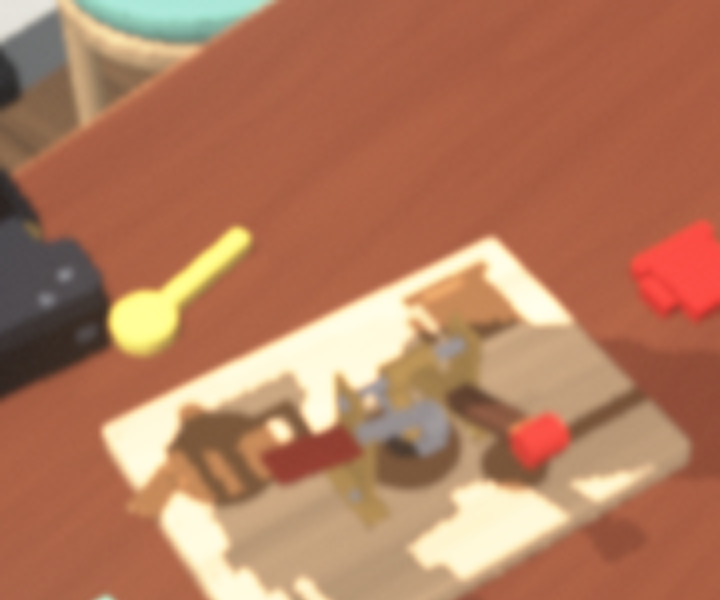

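View pics/top5.png

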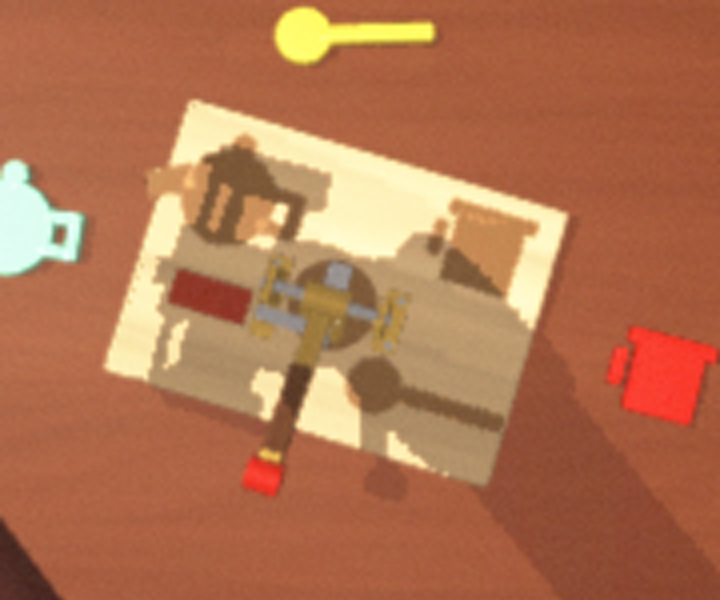

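```bash
python3 -c "
from rig import r
s=r.sense();print(s['time_s'],abs(s['qd']).max());print(r.hand_in())"
```

```text
25.15 0.0036366256632820136
the job is handed in; nothing more can be done
None
```

I locked the clamp, sprang it off again with the release lever, and handed the job in at about 25 s. Every check I could make points to success. I could not see the pad's clearance directly.

- **Clamp:** I pushed the handle down in small steps with the fingers shut. The force peaked at about 10.5 N while the disc went in. It fell to nothing at the centre, then climbed steeply on the stop, where I quit at about 14 N. After I lifted off, a picture showed the handle still down, at about -0.2 rad.
- **Release:** I pressed the red tab until the latch let go at about 10 N, then on to its hard stop at about 15 N, and lifted clear.
- **Final pictures:** The handle has sprung up, with its roll about 0.16 m above the table, and the tab is back at rest. The loose pieces are where they were. The robot was touching nothing, with contact force near zero.
- **Disc:** Its depth reading matches the board's to within about 0.5 mm, in line with it being flush. Its face now looks brown instead of cream in the pictures, probably because the recess marking shows through, but I couldn't confirm that.
- **What the networks missed:** They did not find the pad in any picture, and after the push the only disc match was a false one on the release lever. That the pad is clear follows from the handle being up and the lever having reached its hard stop.

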